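Storeroom stock check: weigh the full tin, shelve the empties

TASK

One of the look-alike parts tins on the bench is still loaded and the others are empty: lift them to find out which, stand the loaded one upright in the middle of the scale's pan so that no edge of it overhangs, and stand all the empty ones upright in the blue tray. Only when every tin is in its place, slide the tray in under the lips of the runners until it is fully home against the red stop. Leave the spray can, the tape roll and the screwdriver where they are.

Things in the scene. Friction and masses are not known exactly. Their poses are not given: they have to be found in the camera images.
- bay: Fixed runner bay, open on top: two aluminium runners (27 mm high, 176 mm apart inside, 170 mm long) whose lips reach 7 mm in over the tray's rim (underside 23 mm up), flared mouth at its -y end, red end stop 40 mm high at +y. Origin on the bench: where the tray's origin lies when fully home. The tray slides in along the bay's +y, axes parallel to the bay's.
- bay_mouth (a point): Middle of the bay's flared mouth, on the bench, 130 mm from the bay's origin along its -y; the mouth is 210 mm wide here and narrows to 176 mm over the next 45 mm.
- tray: Loose blue plastic tray, 170 x 170 mm, rim 18 mm high, walls 6 mm and floor 4 mm thick (inside 158 x 158 mm), 350 g, standing on the bench before the bay's mouth. Origin under its centre, z up, +y towards the bay. On its -y side, outside the rim, stands a yellow grip tab.
- tray_grip (a point): Middle of the tray's yellow upright grip tab: 120 mm from the tray's origin along its -y and 42 mm up. The tab is 44 mm wide along x, 12 mm thick along y, and reaches from 12 to 60 mm above the tray's underside; a bracket under it joins it to the tray.
- scale: Fixed white bench scale, slim, 130 x 170 mm, 10 mm high, with a round dark steel pan, 74 mm across, that stands 4 mm proud of the housing (pan's top 14 mm above the bench; rigid, flat, no rim). Origin on the bench under the pan's centre; the housing reaches 65 mm to -y and 105 mm to +y of it, 65 mm to either side; a dark display lies at the +y end.
- scale_pan (a point): Centre of the top face of the scale's pan.
- spray_can: Green spray can, 54 mm across, 160 mm high; a bystander. Origin under its centre.
- tape_roll: Orange tape roll lying flat, 90 mm across, 45 mm high; a bystander. Origin under its centre.
- screwdriver: Screwdriver lying on the bench; a bystander. Origin under its middle, x along its length.
- tin1: Closed round parts tin, aluminium with a red lid, 56 mm across, 46 mm high; origin under its centre, z up. All the tins look alike and any may be absent; an empty one weighs about 70 g, the loaded one about 400 g.
- tin2: Closed round parts tin, aluminium with a red lid, 56 mm across, 46 mm high; origin under its centre, z up. All the tins look alike and any may be absent; an empty one weighs about 70 g, the loaded one about 400 g.
- tin3: Closed round parts tin, aluminium with a red lid, 56 mm across, 46 mm high; origin under its centre, z up. All the tins look alike and any may be absent; an empty one weighs about 70 g, the loaded one about 400 g.
- tin4: Closed round parts tin, aluminium with a red lid, 56 mm across, 46 mm high; origin under its centre, z up. All the tins look alike and any may be absent; an empty one weighs about 70 g, the loaded one about 400 g.
- tin5: Closed round parts tin, aluminium with a red lid, 56 mm across, 46 mm high; origin under its centre, z up. All the tins look alike and any may be absent; an empty one weighs about 70 g, the loaded one about 400 g.
- tin6: Closed round parts tin, aluminium with a red lid, 56 mm across, 46 mm high; origin under its centre, z up. All the tins look alike and any may be absent; an empty one weighs about 70 g, the loaded one about 400 g.
- tin7: Closed round parts tin, aluminium with a red lid, 56 mm across, 46 mm high; origin under its centre, z up. All the tins look alike and any may be absent; an empty one weighs about 70 g, the loaded one about 400 g.

How it is judged:
By the outcome, as a careful person would: the job done as asked, in the order asked, and still so for the second after the job is handed in, with the robot touching nothing.
Of tin1, tin6 only 1 to 1 are there at a start; the rules pass over those that are not, and their reading is None.
Of tin2, tin4, tin7 only 1 to 3 are there at a start; the rules pass over those that are not, and their reading is None.
Of tin3, tin5 only 1 to 1 are there at a start; the rules pass over those that are not, and their reading is None.
At some moment in a run one of tin1, tin2, tin3, tin4, tin5, tin6, tin7 may be knocked a few centimetres aside while the robot is not near it.
It also fails if it takes over 210 s, if anything falls off the work surface, if the arm or the gripper's body presses on something with over 40 N, if the wrist force passes 120 N, or if a joint passes its speed limit or range.

ROBOT

A 6-joint arm with a two-finger parallel gripper is mounted at the origin on the work surface. World frame = base frame: x ahead of the robot, y to its left, z up, the work surface at z = 0. Lengths are in mm, angles in degrees, forces in N, time in s.
With the tool pointing down it reaches from about 350 to 850 mm from the base axis. Payload 8.1 kg.
Tool frame: the origin (TCP) lies between the finger pads; the fingertips stand 22 mm ahead of it and the grasp point (between the pads) lies 3 mm ahead of it; z points along the fingers, y is the direction in which the jaws open and shut (so a half turn about z gives the same grasp; the last joint's range is limited). The gripper opens to 85 mm and grips with 20 to 120 N. Pads are 22 mm wide; open, the fingers measure 114 mm over their backs; the gripper's body (76 mm by 85 mm) begins 54 mm behind the grasp point. The pads swing forward as they close: fully open they stand 13 mm farther back than shut.
Start: joints at [69.305, 7.471, 85.268, -0, 87.261, -4.893], TCP at [163.368, 577.336, 253.292] pointing down, gripper open.
Joint ranges: [-169.43, 169.43], [-51.17, 129.36], [1.28, 143.12], [-76.62, 256.62], [0, 156.53], [-152.29, 152.29]. Speed limits (degrees/s): [136.94, 136.94, 159.86, 180, 180, 180].

INTERFACE

Orientations are given as [roll, pitch, yaw] about the fixed x, y, z axes, in that order (R = Rz(yaw) Ry(pitch) Rx(roll)).
In Python, from bench import r gives the robot as it stands.
- The arm moves only by the tool drive_tool, never from a script. Its argument "moves" is a list of rows, each a list of 2 entries, a list of its own where there are three numbers: the shift along the world's x, y, z in mm, then the turn about the world's z in degrees. A call has exactly 8 rows; each row is the pose to reach, as a shift and turn from the pose commanded when the call began; what a row does not reach only later rows make up. A row lasts 1/12 s, in which the tool goes at most 41.7 mm and 7.16 degrees, less where a joint would pass 70% of its speed; a pose out of reach is approached as far as the arm can. A call with a gripper value outside its range is refused whole. "fingers" is the finger opening in mm, from 0 to 85.4, set as the call begins (left out, the last holds). The fingers move at their own pace and stop on an object; "squeeze" is the grip in N (left out, the last holds). Time passes only in rows, so rows that repeat a pose let the fingers close, or fill a call up. It gives the time, the measured TCP pose, the force and the opening at its end, in the units of the state.
- r.sense(): the state, without advancing time (a new reading comes with each control period).
- r.snapshot(name): name is "scene" or "top" or "wrist"; returns a dict with "pixels" (480x640x3 uint8, red, green, blue), "camera_matrix" (3x3 intrinsics, pixels), "xyz" and "orientation" of the camera in the world. Camera axes: x right, y down, z forward; pixel columns grow to the right and rows downward; lengths in mm; the calibration is good to about 2 mm. A picture is of the moment at which its call begins. There is no depth.
- r.hand_in(): hands the job in, once; it reports no verdict.
The state is a dict: "time": time; "joint_pos": joint angles; "qd": joint speeds; "joint_efforts": joint torques, N m; "tool_pos": TCP position; "tcp_rot": TCP orientation; "ft_force": force on the tool from outside, world axes, zero at the start; "wrist_torque": the same for the moment, N m; "finger_gap": finger opening in mm.
Only numpy, scipy, OpenCV 4.12 (cv2) and the standard library are available. Lean on these libraries where they do the work, as an engineer would, in place of code of your own. Each camera call takes 0.05 s, during which the arm holds its last target.

## Working session

There is one attempt and no reset: what is moved stays moved. The work goes in short steps, Python scripts to look and compute and a tool call to move; the robot and the scene stay as the last step left them, time stands still between calls to the robot, and variables do not carry over. Pictures are saved under pics/ and viewed, and the job is handed in when it is done.

Besides the shell and the picture viewer there is one more tool, called after "Request:" as a command line: name --argument value ..., lists and objects as JSON in quotes. drive_tool: Moves the arm, as the interface text tells. Its arguments: {"type":"object","properties":{"moves":{"type":"array","items":{"type":"array"}},"fingers":{"type":"number"},"squeeze":{"type":"number"}},"required":["moves"]}

```bash
mkdir -p pics; ls
cat > h.py <<'E'
from bench import r
import numpy as np, cv2
from scipy.spatial.transform import Rotation as R
def snap(n,f):
    s=r.snapshot(n); cv2.imwrite('pics/'+f+'.png',s['pixels'][:,:,::-1]); 
    np.savez('pics/'+f+'.npz',K=s['camera_matrix'],t=s['xyz'],o=s['orientation'],p=s['pixels']); return s
def ld(f):
    d=np.load('pics/'+f+'.npz'); return d
def Rm(o):
    o=np.array(o,float)
    return o if o.shape==(3,3) else R.from_euler('xyz',o,degrees=True).as_matrix()
def w(f,u,v,z):
    d=ld(f); ray=Rm(d['o'])@np.linalg.inv(d['K'])@np.array([u,v,1.]); t=d['t']
    return t+ray*(z-t[2])/ray[2]
def px(f,p):
    d=ld(f); c=Rm(d['o']).T@(np.array(p,float)-d['t']); q=d['K']@c; return q[:2]/q[2]
E
python3 - <<'E'
from h import *
print(r.sense())
for n in ['scene','top','wrist']:
    s=snap(n,n+'0'); print(n,s['camera_matrix'],s['xyz'],s['orientation'])
E
```

```text
pics
{'time': 0.0, 'joint_pos': array([ 6.93048144e+01,  7.51652367e+00,  8.53298272e+01, -2.16377585e-04,
        8.72608090e+01, -4.89325750e+00]), 'qd': array([-0.01793491, -0.0283814 , -0.02803864, -0.03063241, -0.11114111,
        0.02389538]), 'joint_efforts': array([ 2.19415895e-03, -5.69411480e+01, -5.00542903e+01, -1.52312591e-04,
        1.52702577e-02, -4.06930553e-06]), 'tool_pos': array([163.1885152 , 576.85185415, 252.22437909]), 'tcp_rot': array([-1.79893212e+02, -8.92537077e-03,  1.64198074e+02]), 'ft_force': array([-0.70953904,  0.70410229, -0.4722049 ]), 'wrist_torque': array([-0.00039891,  0.01884283, -0.01774558]), 'finger_gap': 85.67397201970735}
scene [[517.69959498   0.         316.71823436]
 [  0.         517.69959498 246.73037754]
 [  0.           0.           1.        ]] [1367.21818067  158.69655419  791.01971302] [-132.88724266   -0.24994177   99.88210733]
top [[604.55403727   0.         320.37275983]
 [  0.         604.55403727 241.38783018]
 [  0.           0.           1.        ]] [ 457.38827014   57.14640533 1591.79287848] [-175.49611439   -0.97117666  -89.97689548]
wrist [[365.37902261   0.         317.67096166]
 [  0.         365.37902261 243.67602034]
 [  0.           0.           1.        ]] [100.3837684  594.40105656 373.88269959] [1.64877597e+02 7.57636282e-02 7.41955422e+01]
```

View pics/top0.png

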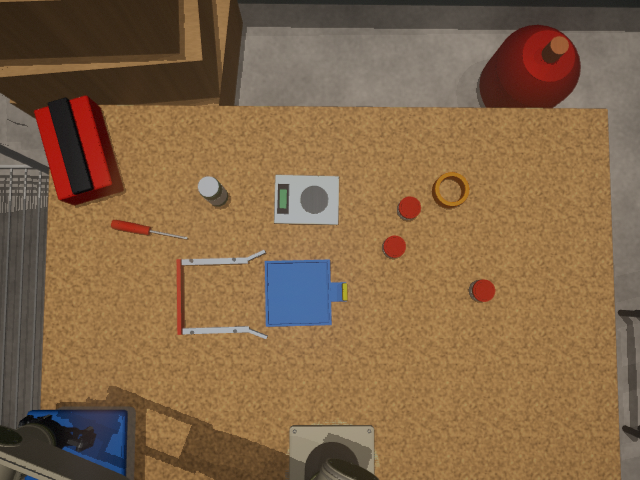

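View pics/scene0.png

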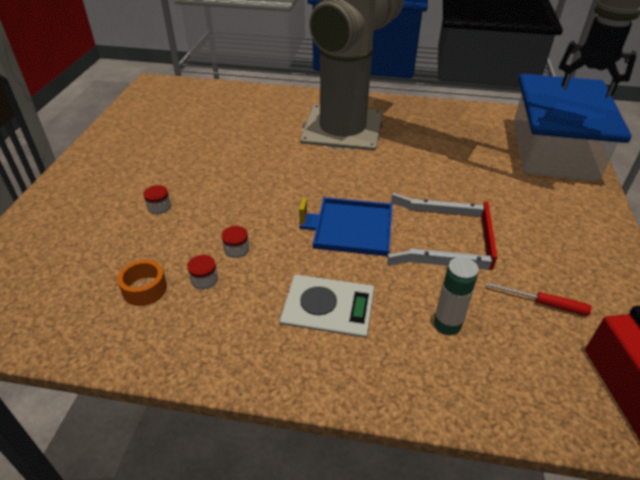

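View pics/wrist0.png

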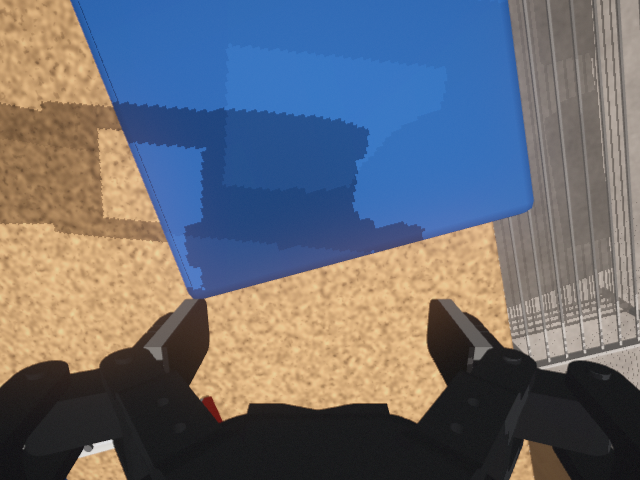

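Three tins are visible: top-view pixels (409,208), (394,247) and (483,290). The tray is at (298,293) with its tab towards -y, the scale pan is at (314,199), and the bay is at (215,297). Now I'll measure them.

Run:
```python
from h import *
d=ld('top0');im=d['p'];hsv=cv2.cvtColor(im,cv2.COLOR_RGB2HSV)
m=(((hsv[...,0]<6)|(hsv[...,0]>174))&(hsv[...,1]>170)&(hsv[...,2]>70)).astype('uint8')
n,l,st,c=cv2.connectedComponentsWithStats(m)
for i in range(1,n):
    if st[i,4]>60: print('red',c[i].round(1),st[i],w('top0',*c[i],46).round(1))
m=((hsv[...,0]>100)&(hsv[...,0]<125)&(hsv[...,1]>150)).astype('uint8')
n,l,st,c=cv2.connectedComponentsWithStats(m)
for i in range(1,n):
    if st[i,4]>300:
        print('blue',st[i],c[i])
c0=im[150:350,160:360][:,:,::-1]; cv2.imwrite('pics/crop.png',cv2.resize(c0,None,fx=3,fy=3,interpolation=cv2.INTER_CUBIC))
```

```text
red [535.7  67.1] [ 492   25   88   82 4739] [1042.  -537.6   46. ]
red [ 91.  142.8] [  69   95   43   98 1852] [833.4 623.3  46. ]
red [ 53.3 153.1] [  34  106   43   94 1451] [806. 719.  46.]
red [409.2 207.1] [399 197  21  22 360] [ 668.5 -198.5   46. ]
red [129.7 226.6] [111 221  38  13 273] [616.4 518.4  46. ]
red [394.  246.2] [384 236  21  22 371] [ 567.2 -158.3   46. ]
red [178.5 297. ] [177 260   4  74 241] [437.1 391.   46. ]
red [483.3 290. ] [473 280  22  21 365] [ 455.  -386.4   46. ]
blue [ 27 410  47  18 441] [ 54.56462585 415.99546485]
blue [  62  413   65   63 1184] [109.95185811 449.17905405]
```

View pics/crop.png

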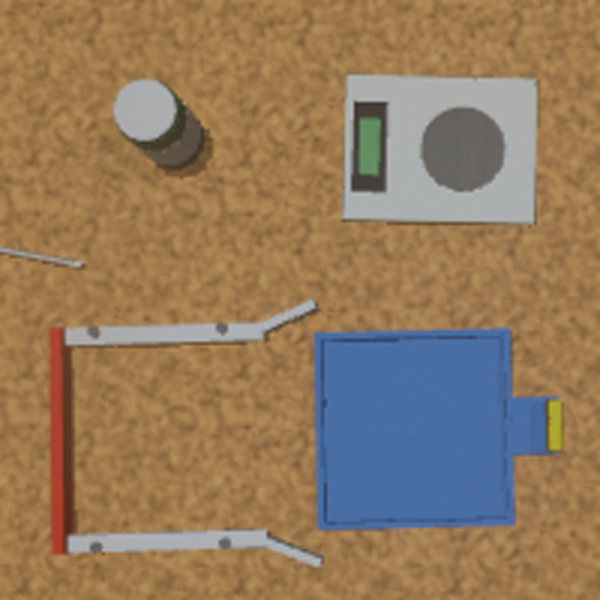

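Run:
```python
from h import *
def c(x,y,z): return w('top0',160+x/3-1/3,150+y/3-1/3,z)
T=[c(*p,18) for p in [(314,333),(510,330),(515,524),(319,528)]]
print('tray corners',np.round(T,1),'centre',np.mean(T,0))
for a,b in [(0,1),(3,2),(0,3),(1,2)]:
    v=T[b]-T[a]; print(np.linalg.norm(v), np.degrees(np.arctan2(v[1],v[0])))
print('tab',c(555,425,60))
print('pan',c(463,149,14), 'edges',c(421,149,14),c(505,149,14),c(463,107,14),c(463,191,14))
S=[c(*p,10) for p in [(347,76),(537,80),(534,223),(343,219)]];print(np.round(S,1))
for nm,p in dict(topouterL=(67,329),topinnerL=(67,347),topinR=(262,340),topoutR=(262,322),botinL=(68,536),botoutL=(68,553),botinR=(265,530),botoutR=(265,548),tipT=(317,303),tipB=(321,564)).items(): print(nm,c(*p,27).round(1))
for p in [(51,328),(62,328),(54,553),(66,553)]: print('stop',c(*p,40).round(1))
print('stopbase',c(73,440,0))
```

```text
tray corners [[530.8 176.3  18. ]
 [533.6   6.3  18. ]
 [366.4   2.1  18. ]
 [363.1 170.7  18. ]] centre [448.48628604  88.83757879  18.        ]
170.0282882847339 -89.05272266152123
168.63250376121 -88.87334059335309
167.8450441150382 -178.09488790013916
167.2995706986326 -178.57010714237975
tab [451.56625453 -30.22829775  60.        ]
pan [692.71155149  47.27194043  14.        ] edges [692.60357668  84.10757808  14.        ] [692.81961183  10.40712641  14.        ] [729.94917218  47.31777965  14.        ] [655.61025647  47.22626904  14.        ]
[[757.9 149.6  10. ]
 [754.9 -18.   10. ]
 [628.  -15.1  10. ]
 [631.2 152.3  10. ]]
topouterL [533.6 387.8  27. ]
topinnerL [518.1 387.5  27. ]
topinR [524.3 220.3  27. ]
topoutR [539.8 220.4  27. ]
botinL [357.  383.7  27. ]
botoutL [342.6 383.4  27. ]
botinR [362.  216.1  27. ]
botoutR [346.7 216.   27. ]
tipT [556.3 173.2  27. ]
tipB [333.1 168.1  27. ]
stop [533.8 398.7  40. ]
stop [533.8 389.3  40. ]
stop [343.6 392.5  40. ]
stop [343.6 382.4  40. ]
stopbase [438.17618597 386.52232707   0.        ]
```

Request:
drive_tool --moves '[[[20,-36,0],2],[[40,-70,-5],5],[[60,-106,-10],8],[[80,-142,-15],10],[[100,-178,-20],12],[[120,-214,-20],14],[[140,-250,-20],16],[[155,-276,-20],16]]' --fingers 85 --squeeze 40

```text
time: 0.82
tool_pos: [319.1, 298.6, 232.9]
tcp_rot: [-179.9, 0.0, -179.7]
ft_force: [0.3, -0.3, 0.9]
finger_gap: 84.9
```

Request:
drive_tool --moves '[[[20,-36,0],0],[[40,-72,0],0],[[60,-108,0],0],[[80,-144,0],0],[[100,-180,0],0],[[120,-216,0],0],[[135,-250,0],0],[[145,-275,0],0]]'

```text
time: 1.48
tool_pos: [464.1, 23.3, 233.1]
tcp_rot: [-180.0, 0.0, -179.9]
ft_force: [-0.3, 0.0, -0.1]
finger_gap: 85.2
```

Request:
drive_tool --moves '[[[15,-30,0],0],[[30,-60,0],0],[[45,-90,0],0],[[60,-120,0],0],[[75,-150,0],0],[[83,-175,0],0],[[83,-185,0],0],[[83,-185,0],0]]'

```text
time: 2.15
tool_pos: [546.0, -160.8, 232.6]
tcp_rot: [-180.0, -0.1, -180.0]
ft_force: [-0.4, -0.6, -0.4]
finger_gap: 85.2
```

Run:
```python
from h import *
s=snap('wrist','w1');snap('top','t1'); print(r.sense()['tool_pos'],s['xyz'])
```

```text
[ 545.88636278 -158.14217258  232.82965303] [ 480.79537113 -161.47184562  354.20524249]
```

View pics/w1.png

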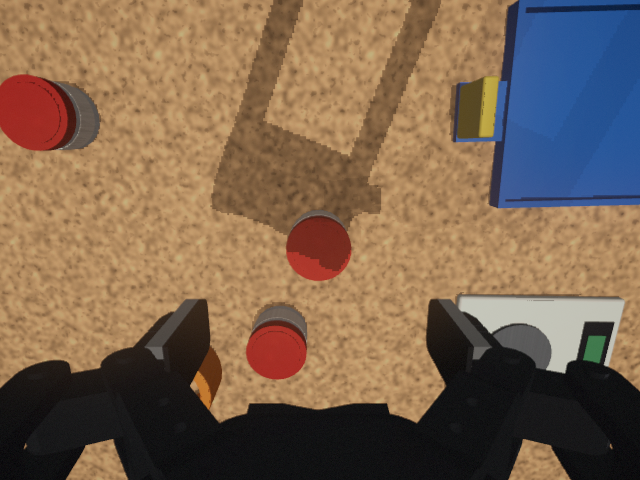

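View pics/t1.png

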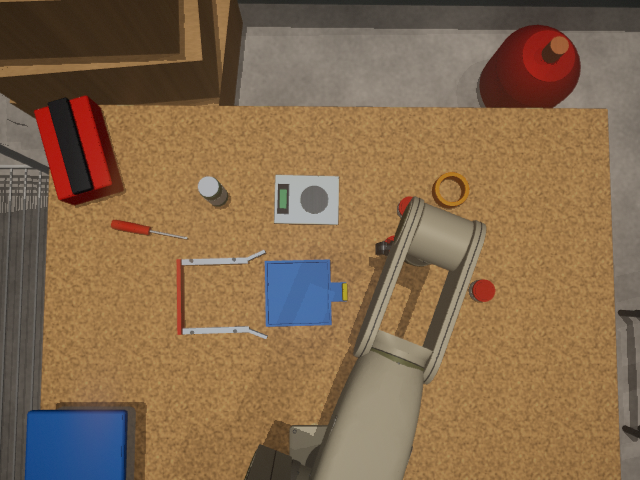

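The wrist view shows tin lids at (319,245), (277,351) and (37,112). The yellow tab is at (489,106).

Run:
```python
from h import *
for p in [(319,245),(277,351),(37,112)]: print(w('w1',*p,46).round(1))
print('tab',w('w1',488,105,60).round(1), 'pan',w('w1',520,352,14).round(1))
print(r.sense()['tool_pos'])
```

```text
[ 564.9 -160.1   46. ]
[ 669.2 -199.8   46. ]
[ 455.3 -384.8   46. ]
tab [451.2 -32.5  60. ] pan [689.8  50.8  14. ]
[ 545.88636278 -158.14217258  232.82965303]
```

Request:
drive_tool --moves '[[[15,0,-20],0],[[20,0,-60],0],[[20,0,-100],0],[[20,0,-135],0],[[20,0,-165],0],[[20,0,-185],0],[[20,0,-198],0],[[20,0,-203],0]]'

```text
time: 2.92
tool_pos: [564.7, -156.6, 28.0]
tcp_rot: [179.9, -0.2, -179.7]
ft_force: [-1.0, -0.3, 1.0]
finger_gap: 85.3
```

Request:
drive_tool --moves '[[[0,0,0],0],[[0,0,0],0],[[0,0,0],0],[[0,0,0],0],[[0,0,0],0],[[0,0,0],0],[[0,0,0],0],[[0,0,0],0]]' --fingers 40

```text
time: 3.58
tool_pos: [568.1, -159.2, 32.6]
tcp_rot: [-179.9, 0.2, -179.8]
ft_force: [-1.3, 1.8, 6.5]
finger_gap: 55.2
```

Request:
drive_tool --moves '[[[0,0,5],0],[[0,0,15],0],[[0,0,30],0],[[0,0,45],0],[[0,0,55],0],[[0,0,60],0],[[0,0,60],0],[[0,0,60],0]]'

```text
time: 4.25
tool_pos: [566.4, -158.7, 90.4]
tcp_rot: [-180.0, 0.0, -179.8]
ft_force: [-0.2, 0.3, -1.8]
finger_gap: 54.8
```

Request:
drive_tool --moves '[[[0,0,0],0],[[0,0,0],0],[[0,0,0],0],[[0,0,0],0],[[0,0,0],0],[[0,0,0],0],[[0,0,0],0],[[0,0,0],0]]'

```text
time: 4.92
tool_pos: [566.4, -158.7, 90.3]
tcp_rot: [-180.0, -0.0, -179.8]
ft_force: [-0.2, -0.4, -0.3]
finger_gap: 55.3
```

Run:
```python
from h import *
F=[]
for i in range(5): 
    s=snap('wrist','w2'); q=r.sense(); F.append(q['ft_force'][2])
print(F,q['finger_gap'])
```

```text
[np.float64(-1.0451521722691748), np.float64(-0.46047754064181073), np.float64(-0.47056242040438667), np.float64(-0.35495733308719685), np.float64(-1.2838191469417477)] 55.2954107207897
```

View pics/w2.png

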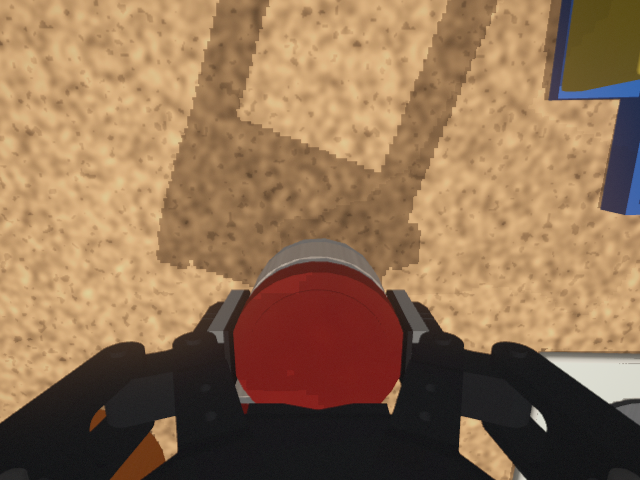

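Tin A weighs about 0.7 N, so it is empty. It goes in the tray on the +x side.

Request:
drive_tool --moves '[[[-4,12,20],0],[[-15,45,40],0],[[-26,81,45],0],[[-38,120,45],0],[[-50,157,45],0],[[-62,194,45],0],[[-73,228,45],0],[[-79,247,45],0]]'

```text
time: 5.83
tool_pos: [485.9, 91.4, 135.4]
tcp_rot: [179.9, -0.0, -179.7]
ft_force: [0.0, -0.9, -1.0]
finger_gap: 55.2
```

Request:
drive_tool --moves '[[[0,0,0],0],[[0,0,-15],0],[[0,0,-35],0],[[0,0,-60],0],[[0,0,-78],0],[[0,0,-90],0],[[0,0,-97],0],[[0,0,-99],0]]'

```text
time: 6.5
tool_pos: [487.2, 87.9, 36.1]
tcp_rot: [-180.0, -0.1, -179.8]
ft_force: [-8.5, -2.1, 15.0]
finger_gap: 55.1
```

Request:
drive_tool --moves '[[[0,0,0],0],[[0,0,0],0],[[0,0,-1],0],[[0,0,-1],0],[[0,0,-1],0],[[0,0,-1],0],[[0,0,-1],0],[[0,0,-1],0]]'

```text
time: 7.17
tool_pos: [488.4, 88.3, 36.2]
tcp_rot: [-180.0, 0.1, -179.8]
ft_force: [1.2, -1.3, 4.5]
finger_gap: 55.0
```

Contact is on the floor. I'll open gently, rise and look.

Request:
drive_tool --moves '[[[0,0,1],0],[[0,0,1],0],[[0,0,1],0],[[0,0,1],0],[[0,0,1],0],[[0,0,1],0],[[0,0,1],0],[[0,0,1],0]]' --fingers 70

```text
time: 7.83
tool_pos: [487.3, 88.3, 36.2]
tcp_rot: [-180.0, -0.0, -179.8]
ft_force: [-0.3, -0.9, 0.3]
finger_gap: 70.2
```

Request:
drive_tool --moves '[[[0,0,10],0],[[0,0,30],0],[[0,0,60],0],[[0,0,95],0],[[0,0,130],0],[[0,0,165],0],[[0,0,190],0],[[0,0,200],0]]'

```text
time: 8.5
tool_pos: [489.3, 88.5, 242.3]
tcp_rot: [180.0, 0.4, -179.8]
ft_force: [1.1, 0.1, 0.8]
finger_gap: 69.8
```

Run:
```python
from h import *
s=snap('wrist','w3');s=snap('wrist','w3'); s=snap('top','t3');print(r.sense()['tool_pos'])
```

```text
[487.66324309  88.35882719 236.74784688]
```

View pics/w3.png

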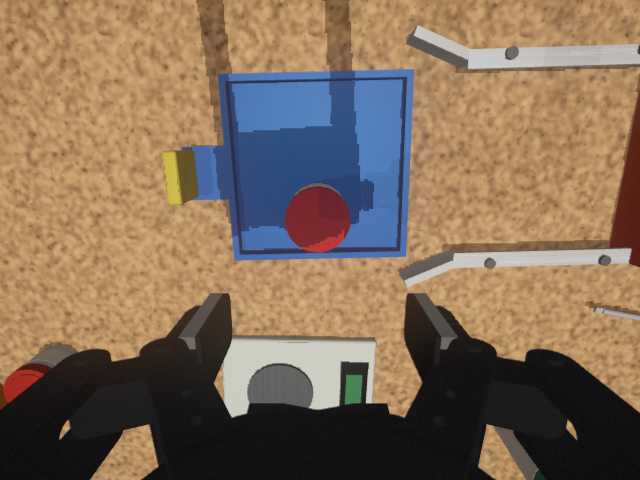

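View pics/t3.png

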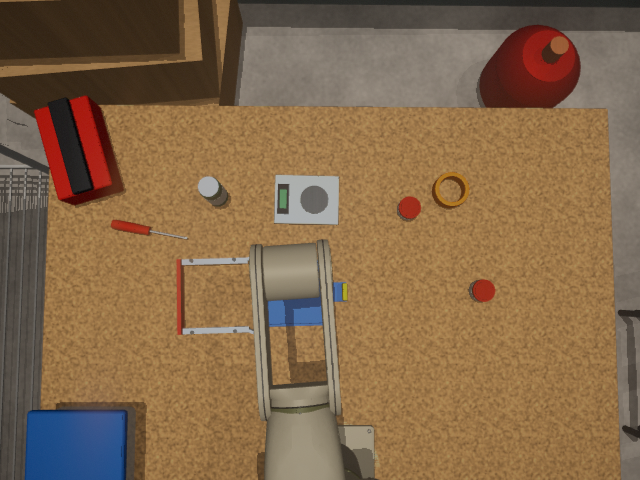

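Tin A is upright in the tray, seen at (318,217). The other two tins have not moved. Next is tin B.

Request:
drive_tool --moves '[[[18,-29,0],0],[[39,-61,0],0],[[60,-93,0],0],[[81,-126,0],0],[[102,-159,0],0],[[122,-192,-10],0],[[142,-225,-20],0],[[160,-253,-30],0]]' --fingers 85

```text
time: 9.32
tool_pos: [646.8, -166.7, 202.3]
tcp_rot: [179.9, -0.2, -179.8]
ft_force: [0.1, 0.6, -0.7]
finger_gap: 84.7
```

Request:
drive_tool --moves '[[[10,-16,0],0],[[15,-26,0],0],[[20,-33,0],0],[[21,-34,0],0],[[21,-34,0],0],[[21,-34,0],0],[[21,-34,0],0],[[21,-34,0],0]]'

```text
time: 9.98
tool_pos: [668.3, -197.7, 206.6]
tcp_rot: [-180.0, 0.0, -179.7]
ft_force: [-0.2, -0.7, 0.2]
finger_gap: 85.2
```

Run:
```python
from h import *
s=snap('wrist','w4');print(r.sense()['tool_pos'])
im=s['pixels'];hsv=cv2.cvtColor(im,cv2.COLOR_RGB2HSV)
m=(((hsv[...,0]<6)|(hsv[...,0]>174))&(hsv[...,1]>170)&(hsv[...,2]>70)).astype('uint8')
n,l,st,c=cv2.connectedComponentsWithStats(m)
for i in range(1,n):
    if st[i,4]>300: print(st[i],c[i],w('w4',*c[i],46))
```

```text
[ 668.35486851 -197.87450668  206.71861639]
[ 279  197   72   71 3955] [314.55524652 231.61188369] [ 669.38591853 -200.75374812   46.        ]
```

View pics/w4.png

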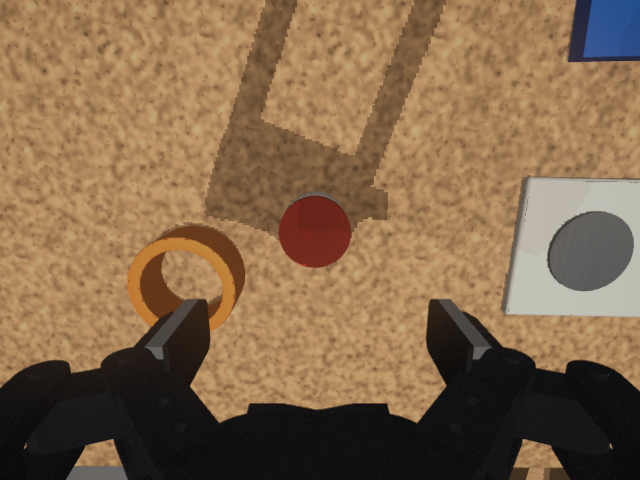

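Request:
drive_tool --moves '[[[1,-2,-20],0],[[1,-2,-50],0],[[1,-2,-85],0],[[1,-2,-115],0],[[1,-2,-140],0],[[1,-2,-160],0],[[1,-2,-172],0],[[1,-2,-176],0]]'

```text
time: 10.7
tool_pos: [667.7, -199.7, 27.5]
tcp_rot: [179.9, -0.2, -179.8]
ft_force: [-0.1, -0.4, -0.3]
finger_gap: 85.0
```

Request:
drive_tool --moves '[[[0,0,0],0],[[0,0,0],0],[[0,0,0],0],[[0,0,0],0],[[0,0,0],0],[[0,0,0],0],[[0,0,0],0],[[0,0,0],0]]' --fingers 40

```text
time: 11.37
tool_pos: [671.0, -201.3, 32.8]
tcp_rot: [-179.9, 0.2, -179.8]
ft_force: [-0.2, -0.2, 6.2]
finger_gap: 55.2
```

Request:
drive_tool --moves '[[[0,0,5],0],[[0,0,15],0],[[0,0,30],0],[[0,0,45],0],[[0,0,55],0],[[0,0,60],0],[[0,0,60],0],[[0,0,60],0]]'

```text
time: 12.03
tool_pos: [669.6, -200.8, 90.8]
tcp_rot: [-180.0, 0.0, -179.8]
ft_force: [-0.2, 0.8, -1.8]
finger_gap: 55.4
```

Request:
drive_tool --moves '[[[0,0,0],0],[[0,0,0],0],[[0,0,0],0],[[0,0,0],0],[[0,0,0],0],[[0,0,0],0],[[0,0,0],0],[[0,0,0],0]]'

```text
time: 12.7
tool_pos: [669.4, -200.7, 90.3]
tcp_rot: [-180.0, 0.0, -179.8]
ft_force: [-0.4, 0.2, -0.8]
finger_gap: 55.4
```

Run:
```python
from h import *
F=[]
for i in range(5): 
    s=snap('wrist','w5'); q=r.sense(); F.append(round(q['ft_force'][2],2))
snap('top','t5')
print(F,q['finger_gap'],q['tool_pos'])
```

```text
[np.float64(-1.4), np.float64(-0.47), np.float64(-1.81), np.float64(-0.16), np.float64(-0.65)] 55.34473271862529 [ 669.38975627 -200.69083723   90.34987146]
```

View pics/w5.png

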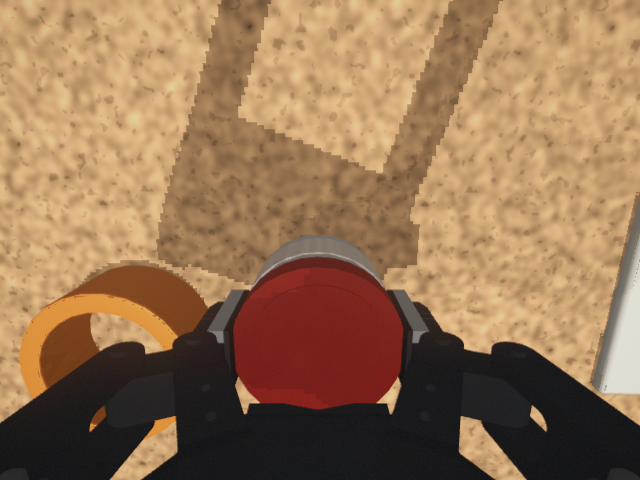

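View pics/t5.png

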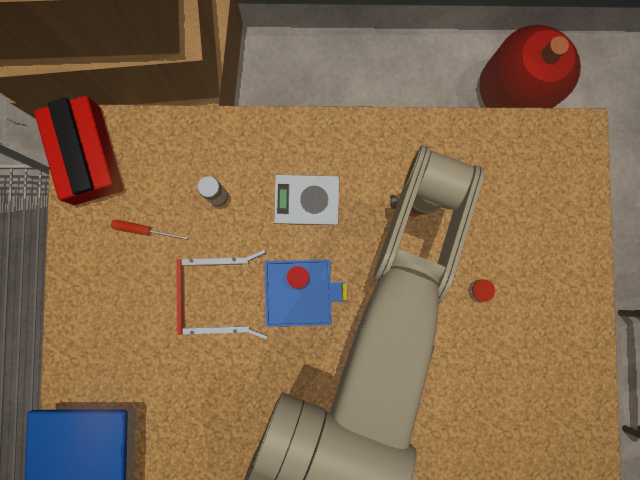

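Tin B averages about 0.9 N, so it is empty too. It goes to the tray's -x side.

Request:
drive_tool --moves '[[[-10,11,25],0],[[-30,34,45],0],[[-54,60,50],0],[[-78,88,50],0],[[-102,115,50],0],[[-126,142,50],0],[[-150,168,50],0],[[-172,193,50],0]]'

```text
time: 13.67
tool_pos: [495.9, -6.5, 140.3]
tcp_rot: [180.0, 0.0, -179.8]
ft_force: [-0.1, 0.7, -0.5]
finger_gap: 55.1
```

Request:
drive_tool --moves '[[[-22,25,0],0],[[-44,50,0],0],[[-64,72,0],0],[[-78,88,0],0],[[-84,95,0],0],[[-86,97,0],0],[[-86,97,-8],0],[[-86,97,-20],0]]'

```text
time: 14.33
tool_pos: [413.3, 88.9, 121.3]
tcp_rot: [-180.0, 0.2, -179.8]
ft_force: [0.2, -0.9, -1.6]
finger_gap: 55.5
```

Request:
drive_tool --moves '[[[0,0,-15],0],[[0,0,-32],0],[[0,0,-50],0],[[0,0,-65],0],[[0,0,-75],0],[[0,0,-81],0],[[0,0,-84],0],[[0,0,-85],0]]'

```text
time: 15.0
tool_pos: [411.1, 88.5, 36.7]
tcp_rot: [-179.9, -0.2, -179.8]
ft_force: [-22.0, -5.3, 39.1]
finger_gap: 55.3
```

Request:
drive_tool --moves '[[[0,0,0],0],[[0,0,0],0],[[0,0,0],0],[[0,0,0],0],[[0,0,0],0],[[0,0,0],0],[[0,0,0],0],[[0,0,0],0]]'

```text
time: 15.67
tool_pos: [412.4, 88.9, 36.7]
tcp_rot: [-180.0, 0.1, -179.8]
ft_force: [-6.7, -1.8, 12.7]
finger_gap: 54.9
```

Request:
drive_tool --moves '[[[0,0,0],0],[[0,0,0],0],[[0,0,0],0],[[0,0,0],0],[[0,0,0],0],[[0,0,0],0],[[0,0,0],0],[[0,0,0],0]]' --fingers 70

```text
time: 16.33
tool_pos: [411.3, 89.4, 35.3]
tcp_rot: [-180.0, -0.0, -179.8]
ft_force: [-0.5, -0.3, 0.5]
finger_gap: 69.9
```

Request:
drive_tool --moves '[[[0,0,10],0],[[0,0,30],0],[[0,0,60],0],[[0,0,95],0],[[0,0,130],0],[[0,0,165],0],[[0,0,190],0],[[0,0,200],0]]'

```text
time: 17.0
tool_pos: [413.2, 89.5, 240.9]
tcp_rot: [180.0, 0.4, -179.8]
ft_force: [-0.2, 0.0, -0.2]
finger_gap: 70.0
```

Run:
```python
from h import *
s=snap('wrist','w6');s=snap('wrist','w6'); print(r.sense()['tool_pos'],r.sense()['time'])
```

```text
[412.70354018  89.48629396 238.15326915] 17.1
```

View pics/w6.png

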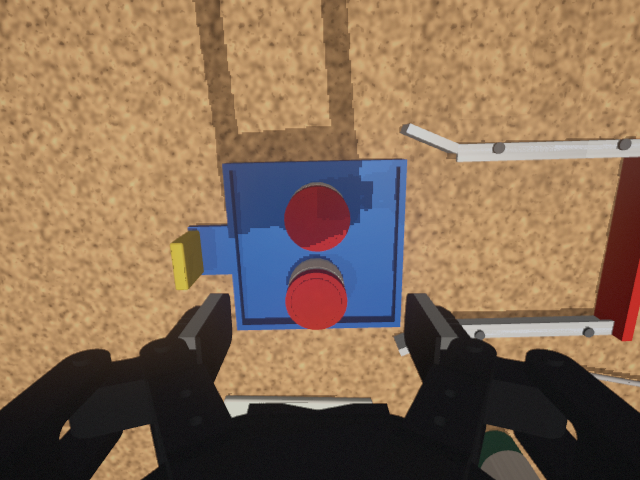

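Both empties stand in the tray, with lids at (318,217) and (316,300). Next is tin C.

Request:
drive_tool --moves '[[[2,-20,0],0],[[5,-52,0],0],[[8,-86,0],0],[[11,-120,0],0],[[14,-154,0],0],[[17,-188,0],0],[[20,-222,0],0],[[24,-256,0],0]]' --fingers 85

```text
time: 17.77
tool_pos: [434.0, -167.9, 232.8]
tcp_rot: [179.9, -0.2, -179.8]
ft_force: [0.3, 0.2, 0.2]
finger_gap: 84.7
```

Request:
drive_tool --moves '[[[3,-34,0],0],[[6,-68,0],0],[[10,-102,-5],0],[[14,-136,-10],0],[[17,-166,-20],0],[[19,-192,-30],0],[[20,-210,-35],0],[[20,-219,-35],0]]'

```text
time: 18.43
tool_pos: [453.4, -386.3, 195.6]
tcp_rot: [179.7, -0.3, -179.9]
ft_force: [0.5, 0.5, -0.4]
finger_gap: 84.8
```

Request:
drive_tool --moves '[[[0,0,0],0],[[0,0,0],0],[[0,0,0],0],[[0,0,0],0],[[0,0,0],0],[[0,0,0],0],[[0,0,0],0],[[0,0,0],0]]'

```text
time: 19.1
tool_pos: [455.5, -385.4, 200.6]
tcp_rot: [-180.0, 0.0, -179.8]
ft_force: [-0.2, -0.0, -0.2]
finger_gap: 84.8
```

Run:
```python
from h import *
s=snap('wrist','w7');print(r.sense()['tool_pos'])
im=s['pixels'];hsv=cv2.cvtColor(im,cv2.COLOR_RGB2HSV)
m=(((hsv[...,0]<6)|(hsv[...,0]>174))&(hsv[...,1]>170)&(hsv[...,2]>70)).astype('uint8')
n,l,st,c=cv2.connectedComponentsWithStats(m)
for i in range(1,n):
    if st[i,4]>300: print(st[i],c[i],w('w7',*c[i],46))
```

```text
[ 455.4894164  -385.49853048  200.50928557]
[ 278  196   73   72 4125] [313.58133333 231.85866667] [ 455.39713559 -389.20255819   46.        ]
```

View pics/w7.png

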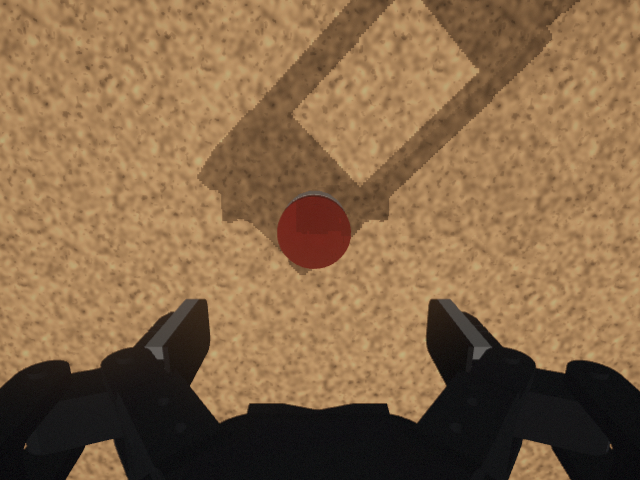

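Request:
drive_tool --moves '[[[0,-2,-20],0],[[0,-2,-50],0],[[0,-2,-85],0],[[0,-2,-115],0],[[0,-2,-138],0],[[0,-2,-156],0],[[0,-2,-166],0],[[0,-2,-170],0]]'

```text
time: 19.82
tool_pos: [454.4, -386.7, 28.2]
tcp_rot: [179.9, -0.1, -179.8]
ft_force: [-1.0, 0.2, 0.7]
finger_gap: 84.5
```

Request:
drive_tool --moves '[[[0,0,0],0],[[0,0,0],0],[[0,0,0],0],[[0,0,0],0],[[0,0,0],0],[[0,0,0],0],[[0,0,0],0],[[0,0,0],0]]' --fingers 40 --squeeze 50

```text
time: 20.48
tool_pos: [456.5, -388.8, 32.3]
tcp_rot: [-179.9, 0.1, -179.8]
ft_force: [0.4, -0.7, 6.5]
finger_gap: 54.8
```

Request:
drive_tool --moves '[[[0,0,5],0],[[0,0,15],0],[[0,0,30],0],[[0,0,45],0],[[0,0,55],0],[[0,0,60],0],[[0,0,60],0],[[0,0,60],0]]'

```text
time: 21.15
tool_pos: [455.3, -387.6, 90.2]
tcp_rot: [180.0, -0.0, -179.8]
ft_force: [0.3, 0.1, -4.2]
finger_gap: 54.9
```

Request:
drive_tool --moves '[[[0,0,0],0],[[0,0,0],0],[[0,0,0],0],[[0,0,0],0],[[0,0,0],0],[[0,0,0],0],[[0,0,0],0],[[0,0,0],0]]'

```text
time: 21.82
tool_pos: [455.4, -387.7, 90.3]
tcp_rot: [-180.0, 0.0, -179.8]
ft_force: [0.1, 0.8, -3.3]
finger_gap: 54.6
```

Run:
```python
from h import *
F=[]
for i in range(5): 
    s=snap('wrist','w8'); q=r.sense(); F.append(round(q['ft_force'][2],2))
snap('top','t8')
print(F,q['finger_gap'],q['tool_pos'])
```

```text
[np.float64(-3.59), np.float64(-3.95), np.float64(-2.63), np.float64(-3.38), np.float64(-3.09)] 55.046144877001446 [ 455.37272236 -387.67891823   90.32472099]
```

View pics/w8.png

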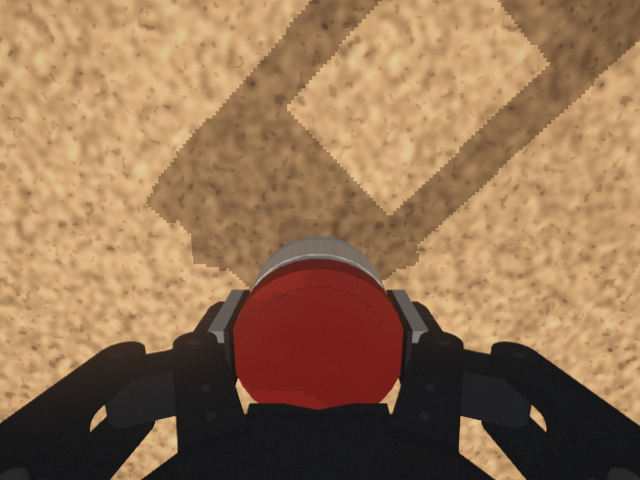

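View pics/t8.png

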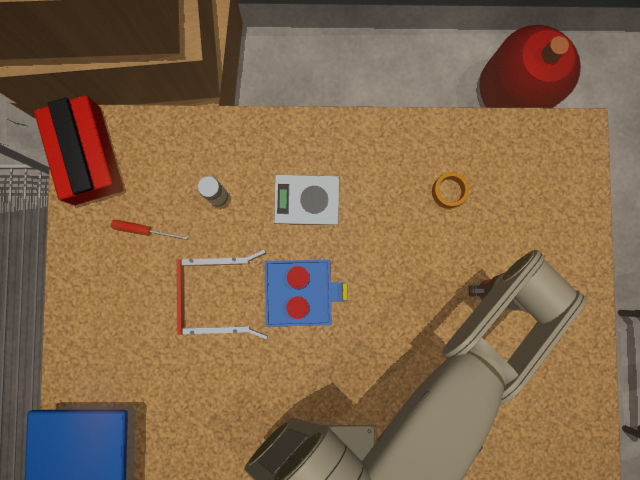

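Tin C is loaded at about 3.3 N. I'll calibrate the top camera against the placed tins to refine the pan's centre.

Run:
```python
from h import *
def reds(f,z,mn=200):
    im=ld(f)['p'];hsv=cv2.cvtColor(im,cv2.COLOR_RGB2HSV)
    m=(((hsv[...,0]<6)|(hsv[...,0]>174))&(hsv[...,1]>150)&(hsv[...,2]>60)).astype('uint8')
    n,l,st,c=cv2.connectedComponentsWithStats(m)
    return [(c[i].round(1),w(f,*c[i],z).round(1),st[i,4]) for i in range(1,n) if mn<st[i,4]<9000]
print(reds('t8',50)); print(reds('w6',50))
for f in ['t8','w4','w3']:
    im=ld(f)['p'];hsv=cv2.cvtColor(im,cv2.COLOR_RGB2HSV)
    m=((hsv[...,1]<50)&(hsv[...,2]>60)&(hsv[...,2]<135)).astype('uint8')
    n,l,st,c=cv2.connectedComponentsWithStats(m)
    for i in range(1,n):
        if st[i,4]>300: print(f,st[i],c[i].round(1),w(f,*c[i],14).round(1))
```

```text
[(array([531.7,  67.6]), array([1039. , -525.5,   50. ]), np.int32(5289)), (array([ 78.1, 148.6]), array([817.1, 654.3,  50. ]), np.int32(4087)), (array([129.9, 226.6]), array([615.8, 516.8,  50. ]), np.int32(276)), (array([178.5, 297.7]), array([435.4, 390.1,  50. ]), np.int32(241)), (array([297.4, 276.8]), array([488.3,  89.4,  50. ]), np.int32(376)), (array([297.1, 307.3]), array([411.2,  90.1,  50. ]), np.int32(380))]
[(array([622.9, 258.1]), array([446.6, 363.1,  50. ]), np.int32(5289)), (array([317. , 218.3]), array([411.2,  88.5,  50. ]), np.int32(3279)), (array([316. , 300.6]), array([488.8,  87.8,  50. ]), np.int32(2765))]
t8 [  235     3   405   164 15716] [468.4  36.6] [1137.5 -369.2   14. ]
t8 [456  59  34  48 599] [469.6  87.7] [ 996.2 -369.7   14. ]
t8 [ 250   69   68   37 1152] [285.5  91.8] [981.9 123.8  14. ]
t8 [   0   94   48   73 1793] [ 19.9 131.4] [870.9 822.1  14. ]
t8 [    0   152    49   328 12362] [ 20.1 307. ] [411.  803.6  14. ]
t8 [ 612  177   28  303 5808] [627.7 321.1] [ 374.1 -772.9   14. ]
t8 [301 186  27  28 614] [314.  199.3] [692.8  47.3  14. ]
w4 [503 177  28 135 403] [515.2 243.3] [686.9 -22.2  14. ]
w4 [ 547  211   87   80 5354] [590.  250.5] [693.2  45.7  14. ]
w4 [145 300  49  60 790] [167.1 330.7] [ 774.4 -341.2   14. ]
w4 [440 300  51  59 823] [466.7 328.8] [771.2 -56.1  14. ]
w4 [ 66 466  62  14 776] [ 97.1 472.8] [ 943.6 -433.6   14. ]
w3 [407  29  71  41 646] [436.9  51.3] [347.5 190.8  14. ]
w3 [399 252  75  28 577] [427.4 264.4] [542.1 198.9  14. ]
w3 [178 294  44  56 738] [197.9 321.3] [606.1 -37.7  14. ]
w3 [414 294  44  56 757] [436.8 320.5] [604.4 214.1  14. ]
w3 [231 336 145   6 320] [300.7 338.3] [625.8  70.4  14. ]
w3 [ 27 346  50  22 431] [ 52.6 355.5] [ 647.4 -198.7   14. ]
w3 [ 247  363   94   47 2306] [281.5 386.1] [685.5  48.5  14. ]
w3 [495 426  44  54 780] [518.1 452.6] [776.3 326.   14. ]
```

Request:
drive_tool --moves '[[[8,14,20],0],[[22,40,40],0],[[37,68,50],0],[[53,97,50],0],[[70,128,50],0],[[87,159,50],0],[[104,190,50],0],[[121,221,50],0]]'

```text
time: 22.78
tool_pos: [577.0, -165.1, 140.5]
tcp_rot: [-180.0, 0.0, -179.8]
ft_force: [1.3, -0.5, -2.7]
finger_gap: 55.0
```

Request:
drive_tool --moves '[[[16,30,0],0],[[34,62,0],0],[[52,95,0],0],[[70,128,0],0],[[87,160,0],0],[[102,188,0],0],[[112,206,0],0],[[116,213,0],0]]'

```text
time: 23.45
tool_pos: [693.3, 50.0, 140.1]
tcp_rot: [179.9, 0.0, -179.6]
ft_force: [0.8, 0.3, -3.3]
finger_gap: 55.1
```

Request:
drive_tool --moves '[[[0,0,-5],0],[[0,0,-20],0],[[0,0,-40],0],[[0,0,-57],0],[[0,0,-70],0],[[0,0,-78],0],[[0,0,-80],0],[[0,0,-80],0]]'

```text
time: 24.12
tool_pos: [691.7, 45.6, 59.4]
tcp_rot: [-180.0, -0.1, -179.8]
ft_force: [-0.3, -0.7, -3.1]
finger_gap: 55.2
```

Run:
```python
from h import *
for i in range(4): s=snap('wrist','w9')
snap('scene','s9')
q=r.sense();print(q['finger_gap'],q['tool_pos'],q['ft_force'])
```

```text
55.066328541124214 [693.36719326  46.30679103  61.87369604] [ 0.64124137 -0.39356253 -3.60817051]
```

View pics/s9.png

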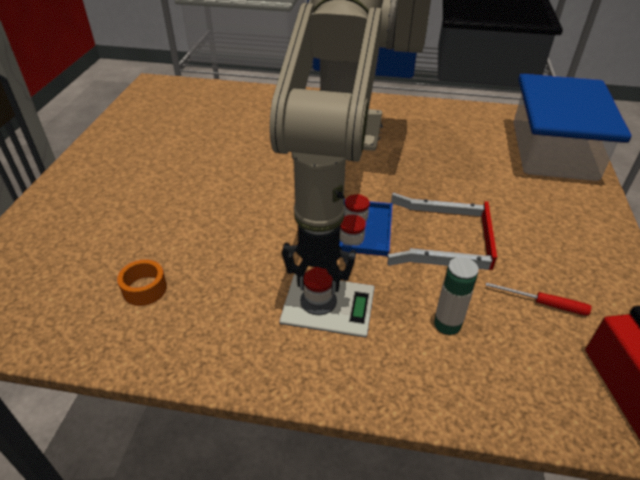

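The tin is over the pan at (318,298). I'll lower it slowly.

Request:
drive_tool --moves '[[[0,0,-3],0],[[0,0,-6],0],[[0,0,-8],0],[[0,0,-10],0],[[0,0,-11],0],[[0,0,-12],0],[[0,0,-13],0],[[0,0,-13],0]]'

```text
time: 25.03
tool_pos: [692.2, 46.4, 47.0]
tcp_rot: [-180.0, -0.0, -179.8]
ft_force: [0.6, 0.3, -4.0]
finger_gap: 54.7
```

Request:
drive_tool --moves '[[[0,0,0],0],[[0,0,0],0],[[0,0,0],0],[[0,0,0],0],[[0,0,0],0],[[0,0,0],0],[[0,0,0],0],[[0,0,0],0]]'

```text
time: 25.7
tool_pos: [692.4, 46.3, 47.3]
tcp_rot: [-180.0, 0.0, -179.8]
ft_force: [0.7, -0.1, -2.8]
finger_gap: 55.0
```

Request:
drive_tool --moves '[[[0,0,-0.5],0],[[0,0,-0.5],0],[[0,0,-1],0],[[0,0,-1],0],[[0,0,-1.5],0],[[0,0,-1.5],0],[[0,0,-1.5],0],[[0,0,-1.5],0]]'

```text
time: 26.37
tool_pos: [692.5, 46.4, 46.4]
tcp_rot: [-180.0, 0.0, -179.8]
ft_force: [-4.9, -0.5, 5.6]
finger_gap: 55.0
```

Contact. I'll release.

Request:
drive_tool --moves '[[[0,0,0.5],0],[[0,0,0.5],0],[[0,0,0.5],0],[[0,0,0.5],0],[[0,0,0.5],0],[[0,0,0.5],0],[[0,0,0.5],0],[[0,0,0.5],0]]' --fingers 72

```text
time: 27.03
tool_pos: [692.4, 46.3, 46.3]
tcp_rot: [-180.0, 0.0, -179.8]
ft_force: [0.0, 0.0, -0.2]
finger_gap: 71.9
```

Request:
drive_tool --moves '[[[0,0,8],0],[[0,0,20],0],[[0,0,40],0],[[0,0,70],0],[[0,0,105],0],[[0,0,140],0],[[0,0,160],0],[[0,0,165],0]]'

```text
time: 27.7
tool_pos: [695.2, 46.3, 219.9]
tcp_rot: [-180.0, 0.6, -179.8]
ft_force: [0.2, 0.2, 1.7]
finger_gap: 71.9
```

Request:
drive_tool --moves '[[[-15,-5,0],0],[[-40,-12,0],0],[[-70,-22,0],0],[[-100,-32,0],0],[[-130,-42,0],1],[[-155,-52,0],2],[[-170,-58,0],2],[[-172,-58,0],2]]' --fingers 50

```text
time: 28.37
tool_pos: [518.2, -12.6, 211.5]
tcp_rot: [-180.0, -0.0, -177.9]
ft_force: [-0.9, -0.3, -0.4]
finger_gap: 50.0
```

Run:
```python
from h import *
for i in range(4): s=snap('wrist','w10')
snap('scene','s10');snap('top','t10')
q=r.sense();print(q['tool_pos'],q['tcp_rot'])
im=cv2.imread('pics/w10.png'); cv2.imwrite('pics/w10c.png',im)
```

```text
[521.19375346 -11.3116533  211.34730704] [ 1.79994244e+02  1.48209419e-02 -1.77779140e+02]
```

View pics/w10.png

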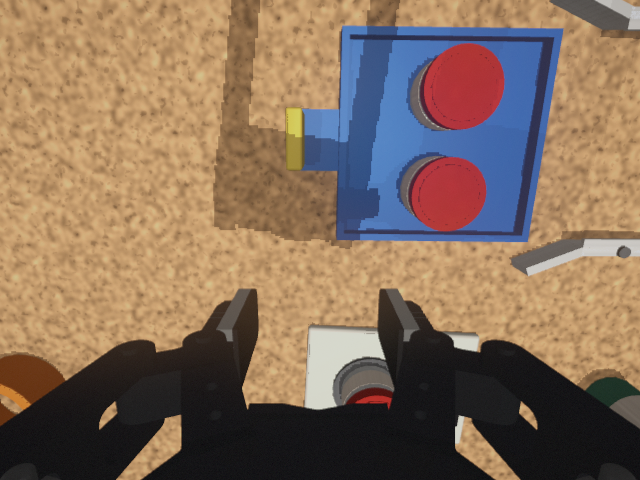

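View pics/t10.png

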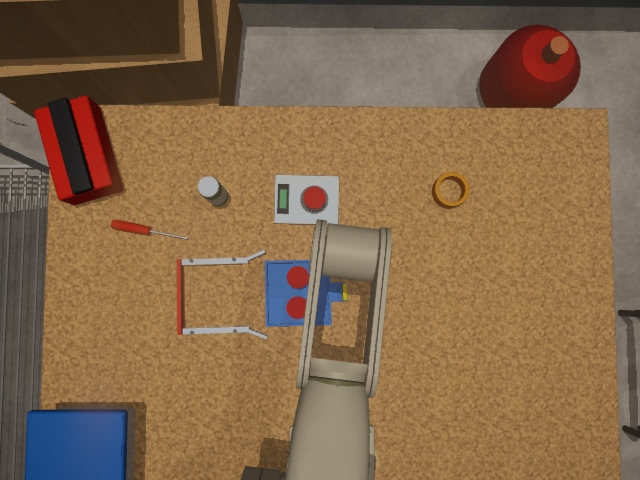

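Run:
```python
from h import *
im=ld('t10')['p'];hsv=cv2.cvtColor(im,cv2.COLOR_RGB2HSV)
m=(((hsv[...,0]<6)|(hsv[...,0]>174))&(hsv[...,1]>150)&(hsv[...,2]>60)).astype('uint8')
n,l,st,c=cv2.connectedComponentsWithStats(m)
for i in range(1,n):
    if 200<st[i,4]<500: print(c[i].round(1),w('t10',*c[i],60).round(1))
cv2.imwrite('pics/t10c.png',cv2.resize(im[160:240,260:360,::-1],None,fx=7,fy=7,interpolation=cv2.INTER_CUBIC))
# tab in wrist: top face left (286..), right edge x=302, y 108..168
for p in [(303,108),(303,170),(286,108),(287,168)]: print(p,w('w10',*p,60).round(1))
```

```text
[314.3 197.4] [690.8  46.8  60. ]
[129.8 226.5] [614.9 514.1  60. ]
[178.5 297.5] [435.9 387.9  60. ]
[297.5 276.8] [488.1  89.   60. ]
[296.1 307.1] [411.8  92.2  60. ]
(303, 108) [431.2 -25.8  60. ]
(303, 170) [474.1 -24.7  60. ]
(286, 108) [431.7 -37.8  60. ]
(287, 168) [473.1 -36.4  60. ]
```

View pics/t10c.png

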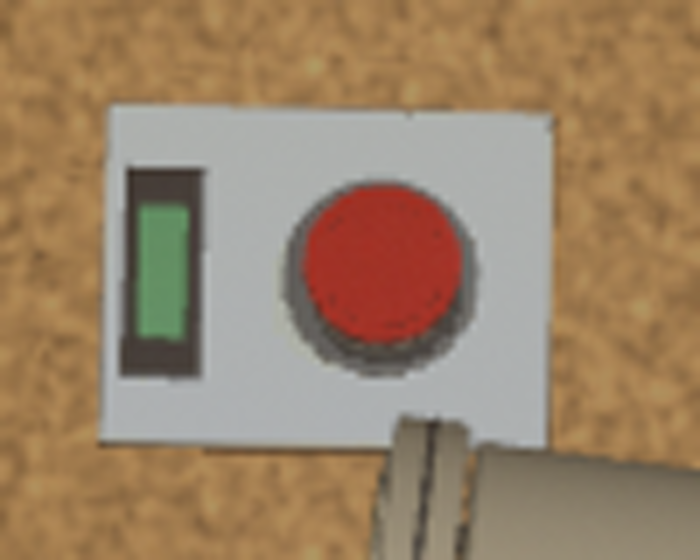

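The tin sits 2 mm from the pan centre, with the pan rim visible all round. The tab is at (452.5,-31). I'll go grip it.

Request:
drive_tool --moves '[[[-20,-6,0],0],[[-45,-13,0],0],[[-62,-18,-10],0],[[-68,-20,-30],0],[[-68,-20,-55],0],[[-68,-20,-75],0],[[-68,-20,-85],0],[[-68,-20,-90],0]]' --fingers 36

```text
time: 29.33
tool_pos: [451.6, -31.3, 119.4]
tcp_rot: [180.0, -0.2, -177.8]
ft_force: [-0.7, -1.0, -0.4]
finger_gap: 35.7
```

Request:
drive_tool --moves '[[[0,0,0],0],[[0,0,0],0],[[0,0,0],0],[[0,0,0],0],[[0,0,0],0],[[0,0,0],0],[[0,0,0],0],[[0,0,0],0]]'

```text
time: 30.0
tool_pos: [452.4, -31.7, 121.5]
tcp_rot: [-180.0, 0.0, -177.8]
ft_force: [-0.2, 0.7, 0.1]
finger_gap: 36.0
```

Run:
```python
from h import *
snap('wrist','w11')
q=r.sense();print(q['tool_pos'],q['tcp_rot'],q['finger_gap'])
```

```text
[452.4091203  -31.68772619 121.41127496] [-1.79997890e+02  1.12573609e-02 -1.77803939e+02] 35.73724450765448
```

View pics/w11.png

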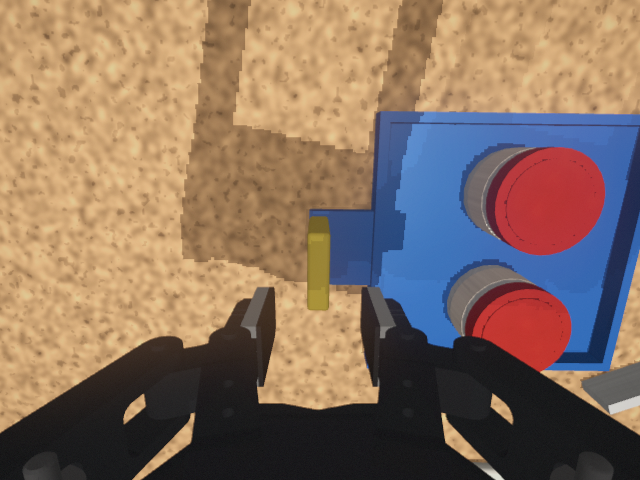

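The tab at (318,270) is centred between the jaws, so I'll descend and close.

Request:
drive_tool --moves '[[[0,0,-10],0],[[0,0,-25],0],[[0,0,-42],0],[[0,0,-56],0],[[0,0,-65],0],[[0,0,-70],0],[[0,0,-72],0],[[0,0,-73],0]]'

```text
time: 30.72
tool_pos: [452.4, -31.7, 48.2]
tcp_rot: [180.0, -0.0, -177.8]
ft_force: [0.5, -0.6, 0.7]
finger_gap: 36.1
```

Request:
drive_tool --moves '[[[0,0,0],0],[[0,0,0],0],[[0,0,0],0],[[0,0,0],0],[[0,0,0],0],[[0,0,0],0],[[0,0,0],0],[[0,0,0],0]]' --fingers 5 --squeeze 40

```text
time: 31.38
tool_pos: [453.2, -31.8, 49.1]
tcp_rot: [-180.0, 0.1, -177.8]
ft_force: [-0.9, 0.3, 5.4]
finger_gap: 11.8
```

Run:
```python
from h import *
for i in range(3): snap('wrist','w12')
snap('top','t12')
q=r.sense();print(q['tool_pos'],q['tcp_rot'],q['finger_gap'],q['ft_force'],q['wrist_torque'])
im=ld('t12')['p']; cv2.imwrite('pics/t12c.png',cv2.resize(im[240:350,165:365,::-1],None,fx=4,fy=4,interpolation=cv2.INTER_CUBIC))
```

```text
[453.18419172 -31.78235978  49.1130336 ] [-1.79984631e+02  9.51457236e-02 -1.77808319e+02] 11.17524903029502 [-0.01793742  1.26652182  5.49805393] [ 0.09017671 -0.06232493 -0.17740801]
```

View pics/w12.png

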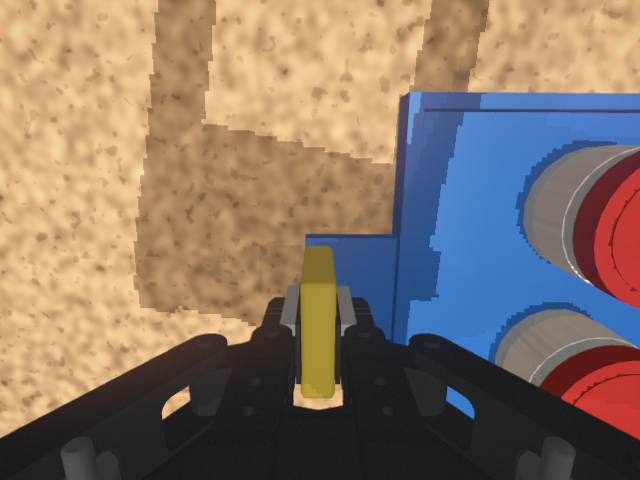

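View pics/t12c.png

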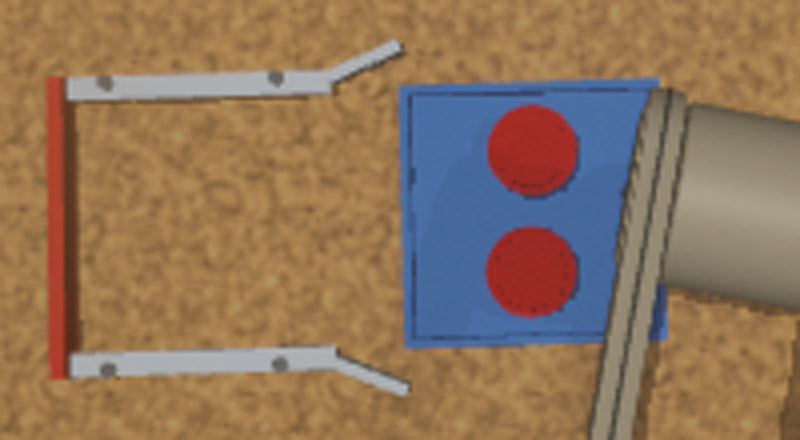

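The tab is gripped at about 11.5 mm opening. I'll slide along the bay axis in stages, watching the force.

Request:
drive_tool --moves '[[[0,2,0.5],0],[[-0.5,6,0.5],0],[[-1.5,12,0.5],0],[[-2.5,20,0.5],0],[[-3,29,0.5],0],[[-3.5,37,0.5],0],[[-3.5,43,0.5],0],[[-3.5,46,0.5],0]]'

```text
time: 32.25
tool_pos: [449.1, 14.6, 49.1]
tcp_rot: [-179.9, 0.0, -177.8]
ft_force: [-0.5, -5.5, 5.2]
finger_gap: 11.3
```

Run:
```python
from h import *
for i in range(3): snap('wrist','w13')
snap('top','t13')
q=r.sense();print(q['tool_pos'],q['tcp_rot'],q['finger_gap'],q['ft_force'],q['wrist_torque'])
im=ld('t13')['p']; cv2.imwrite('pics/t13c.png',cv2.resize(im[240:350,165:365,::-1],None,fx=4,fy=4,interpolation=cv2.INTER_CUBIC))
```

```text
[449.10929776  14.92543871  49.10171465] [ 1.79971533e+02  3.38845023e-02 -1.77773111e+02] 11.70375070613154 [0.36620077 0.04824741 5.40876498] [ 0.01023589 -0.10185662  0.02920938]
```

View pics/w13.png

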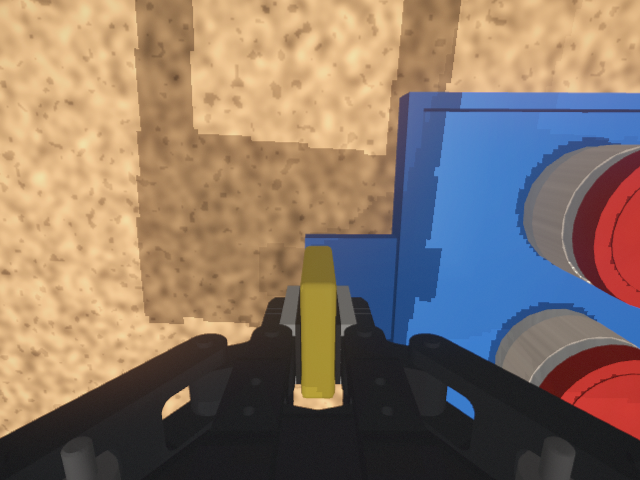

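View pics/t13c.png

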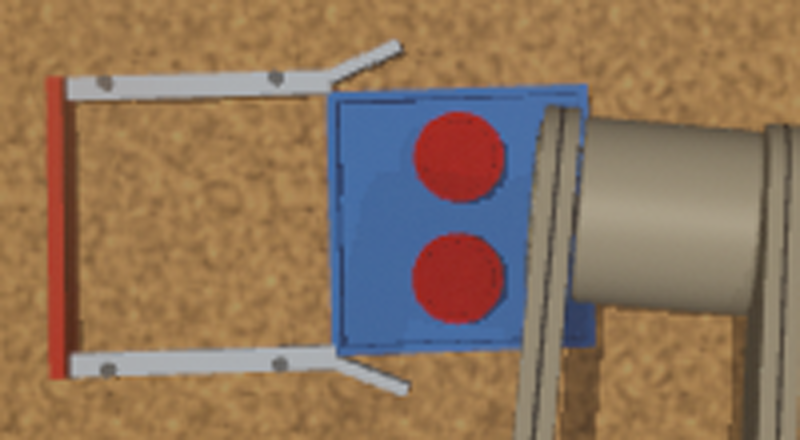

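Run:
```python
from h import *
im=ld('t13')['p']
for nm,(x0,y0,x1,y1) in dict(throat=(225,250,275,275),throatB=(225,315,275,345),endT=(170,250,220,275),endB=(170,315,220,345)).items():
    cv2.imwrite('pics/z_%s.png'%nm,cv2.resize(im[y0:y1,x0:x1,::-1],None,fx=8,fy=8,interpolation=cv2.INTER_CUBIC))
a=[cv2.imread('pics/z_%s.png'%n) for n in ['endT','throat','endB','throatB']]
h1=np.hstack(a[:2]);h2=np.hstack(a[2:]);cv2.imwrite('pics/z.png',np.vstack([h1,h2]))
def c(x,y,z): return w('t13',165+x/4-.375,240+y/4-.375,z)
T=[c(*p,18) for p in [(328,95),(588,86),(595,345),(338,354)]]
print(np.round(T,1))
for a,b in [(1,0),(2,3)]: v=T[b]-T[a]; print('tray yaw',np.degrees(np.arctan2(-v[0],v[1])))
for a,b in [((332,94),(67,100)),((335,347),(70,353)),((330,71),(67,78)),((337,371),(70,378))]:
    A=c(*a,27);B=c(*b,27);v=B-A;print(A.round(1),B.round(1),np.degrees(np.arctan2(-v[0],v[1])))
```

```text
[[523.7 222.2  18. ]
 [529.8  53.3  18. ]
 [362.5  48.5  18. ]
 [356.8 214.1  18. ]]
tray yaw 2.051568415416535
tray yaw 1.954728206077459
[524.  218.7  27. ] [519.9 389.2  27. ] 1.3646653597944218
[361.8 215.2  27. ] [358.1 384.3  27. ] 1.2532419452334933
[538.9 220.1  27. ] [534.1 389.4  27. ] 1.603246082969577
[346.6 213.7  27. ] [342.3 384.   27. ] 1.4462069577588998
```

View pics/z.png

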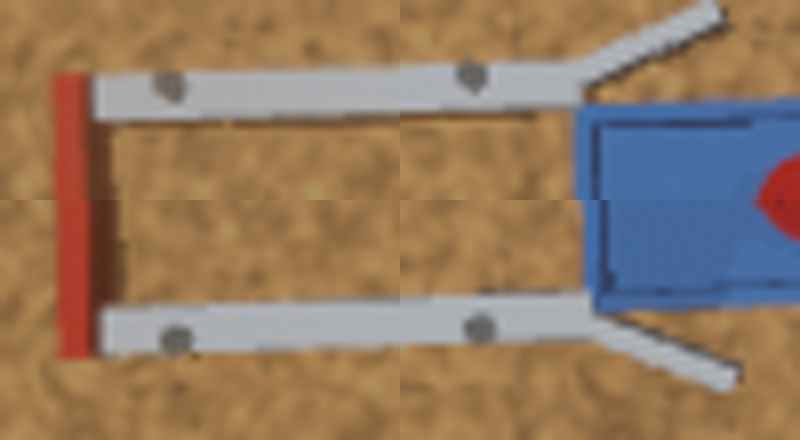

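Run:
```python
from h import *
W=lambda p,z: w('t13',p[0]-.44,p[1]-.44,z)
P=dict(bT=((234,259.5),(191.2,260.75)),bB=((235,331),(192.1,332.5)),inT=((247.25,263.1),(181.9,265)),inB=((249.1,326.6),(182.5,328.5)),oT=((247.25,257.75),(181.9,259.5)),oB=((249.1,332.1),(182.5,334.4)))
L={}
for k,(a,b) in P.items():
    A=W(a,27);B=W(b,27);v=B-A;L[k]=(A,B);print(k,A.round(1),B.round(1),np.degrees(np.arctan2(-v[0],v[1])).round(2))
at=lambda k,y: L[k][0][0]+(y-L[k][0][1])*(L[k][1][0]-L[k][0][0])/(L[k][1][1]-L[k][0][1])
for y in (218,300,385):
    print(y,[round((at(a,y)+at(b,y))/2,1) for a,b in (('bT','bB'),('inT','inB'),('oT','oB'))])
# tray front corners from zoom: (577-400)/8.. 
for p in [(225+177/8,250+104/8),(225+196/8,315+112/8)]: print(W(p,18).round(1))
# stop top inner edge
for p in [(170+90/8,250+73/8),(170+98/8,315+157/8)]: print('stop',W(p,40).round(1))
```

```text
bT [534.5 255.   27. ] [531.1 365.2  27. ] 1.75
bB [351.2 250.4  27. ] [347.5 359.8  27. ] 1.95
inT [525.2 220.8  27. ] [520.1 388.9  27. ] 1.73
inB [362.4 214.4  27. ] [357.7 384.4  27. ] 1.59
oT [539.  220.9  27. ] [534.3 389.2  27. ] 1.61
oB [348.4 214.3  27. ] [342.7 384.1  27. ] 1.92
218 [np.float64(444.0), np.float64(443.8), np.float64(443.7)]
300 [np.float64(441.3), np.float64(441.4), np.float64(441.2)]
385 [np.float64(438.6), np.float64(438.9), np.float64(438.6)]
[525.9 222.   18. ]
[355.7 214.2  18. ]
stop [534.6 388.1  40. ]
stop [343.1 382.1  40. ]
```

Request:
drive_tool --moves '[[[0,-3,0],0],[[0.5,-6,0],0],[[1,-6,0],-0.2],[[1.7,-6,0],-0.4],[[1.7,-6,0],-0.4],[[1.7,-6,0],-0.4],[[1.7,-6,0],-0.4],[[1.7,-6,0],-0.4]]'

```text
time: 33.12
tool_pos: [449.5, 9.1, 48.9]
tcp_rot: [179.9, -0.1, -178.2]
ft_force: [-7.6, 3.4, 13.4]
finger_gap: 11.6
```

Run:
```python
from h import *
snap('top','t14')
q=r.sense();print(q['tool_pos'],q['tcp_rot'],q['finger_gap'],q['ft_force'],q['wrist_torque'])
im=ld('t14')['p']; cv2.imwrite('pics/t14c.png',cv2.resize(im[250:345,220:335,::-1],None,fx=6,fy=6,interpolation=cv2.INTER_CUBIC))
```

```text
[449.49324864   9.13659786  48.89364852] [ 1.79916172e+02 -1.43831037e-01 -1.78165295e+02] 11.54982494858642 [-7.39881125  3.76424125 12.60373908] [0.73768622 1.01628155 0.3328258 ]
```

View pics/t14c.png

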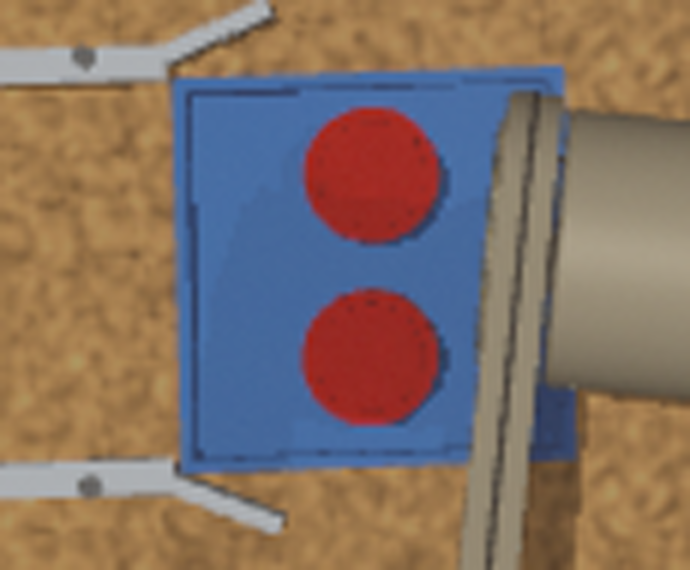

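Request:
drive_tool --moves '[[[0,0,0.8],0],[[0.5,0,1],0],[[1,0,1],0],[[2,0,1],0],[[2.5,0,1],0],[[2.5,0,1],0],[[2.5,0,1],0],[[2.5,0,1],0]]'

```text
time: 33.83
tool_pos: [452.9, 8.3, 49.5]
tcp_rot: [-180.0, -0.0, -178.2]
ft_force: [0.2, -0.4, -3.7]
finger_gap: 11.3
```

```bash
cat >> h.py <<'E'
def chk(f):
    snap('top',f)
    q=r.sense();print(q['time'],q['tool_pos'].round(1),q['tcp_rot'].round(1),q['finger_gap'].round(1),q['ft_force'].round(1),q['wrist_torque'].round(2))
    im=ld(f)['p']; cv2.imwrite('pics/%sc.png'%f,cv2.resize(im[250:345,170:300,::-1],None,fx=6,fy=6,interpolation=cv2.INTER_CUBIC))
E
python3 -c "
from h import *
chk('t15')"
```

```text
Traceback (most recent call last):
  File "h.py", line 19, in chk
    q=r.sense();print(q['time'],q['tool_pos'].round(1),q['tcp_rot'].round(1),q['finger_gap'].round(1),q['ft_force'].round(1),q['wrist_torque'].round(2))
                                                                             ^^^^^^^^^^^^^^^^^^^^^
AttributeError: 'float' object has no attribute 'round'
```

```bash
sed -i "s/q\['finger_gap'\].round(1)/round(q['finger_gap'],1)/" h.py
python3 -c "
from h import *
chk('t15')"
```

```text
33.9333 [452.9   8.2  49.6] [-180.    -0.  -178.2] 11.5 [-0.1  0.1 -3.8] [-0.28  0.02  0.11]
```

View pics/t15c.png

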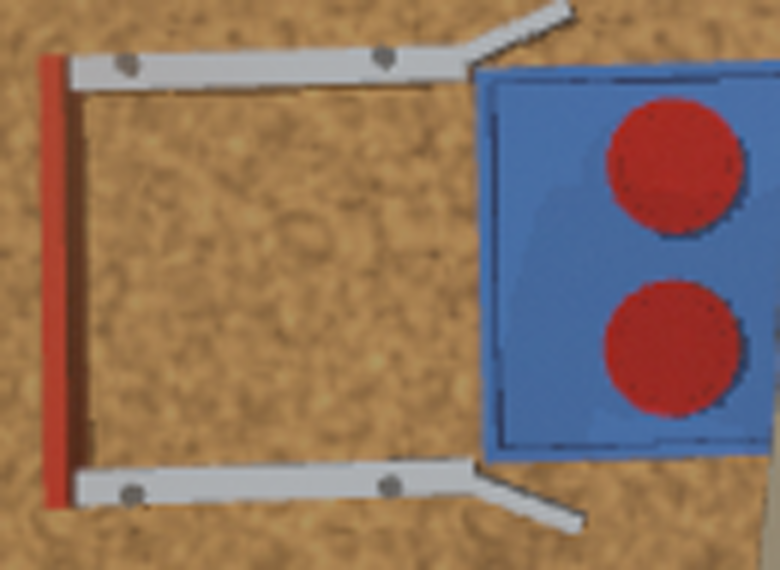

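Request:
drive_tool --moves '[[[-0.3,3,-0.6],0],[[-0.8,8,-0.6],0],[[-1.1,15,-0.6],0],[[-1.3,22,-0.6],0],[[-1.5,30,-0.6],0],[[-1.7,37,-0.6],0],[[-1.8,40,-0.6],0],[[-1.8,40,-0.6],0]]'

```text
time: 34.6
tool_pos: [451.2, 49.5, 49.2]
tcp_rot: [180.0, 0.0, -178.1]
ft_force: [0.1, 0.4, -3.4]
finger_gap: 11.6
```

```bash
python3 -c "
from h import *
chk('t16')"
```

```text
34.65 [451.2  49.   49.2] [ 180.    -0.  -178.1] 11.1 [-0.7  1.3 -2.9] [-0.07 -0.09 -0.  ]
```

View pics/t16c.png

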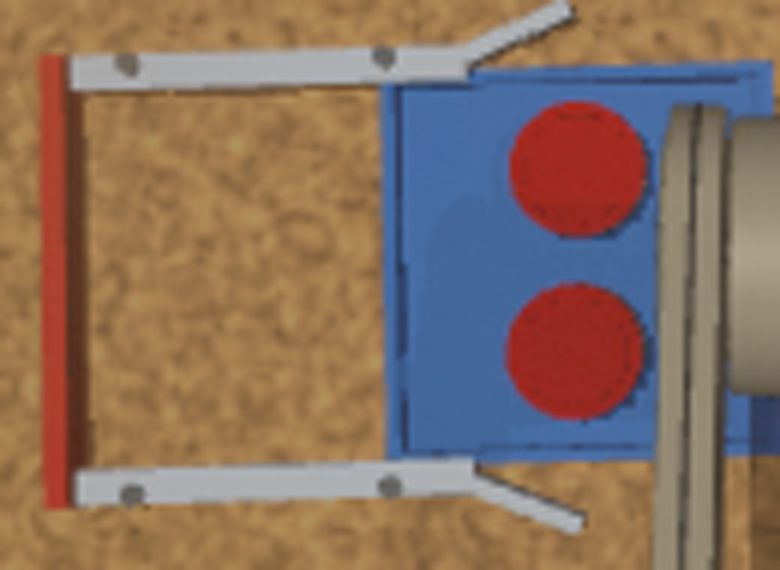

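The tray is under both lips with no side force. I'll continue.

Request:
drive_tool --moves '[[[-0.1,4,0],0],[[-0.3,10,0],0],[[-0.6,18,0],0],[[-0.8,26,0],0],[[-1.0,34,0],0],[[-1.3,42,0],0],[[-1.5,48,0],0],[[-1.5,50,0],0]]'

```text
time: 35.32
tool_pos: [449.6, 99.5, 49.1]
tcp_rot: [180.0, -0.0, -178.1]
ft_force: [0.2, -1.1, -2.8]
finger_gap: 11.6
```

Request:
drive_tool --moves '[[[-0.1,4,0],0],[[-0.3,10,0],0],[[-0.6,18,0],0],[[-0.8,26,0],0],[[-1.0,34,0],0],[[-1.3,42,0],0],[[-1.5,48,0],0],[[-1.6,52,0],0]]'

```text
time: 35.98
tool_pos: [448.1, 151.3, 49.2]
tcp_rot: [180.0, -0.0, -178.2]
ft_force: [-0.5, -0.5, -3.3]
finger_gap: 11.7
```

```bash
python3 -c "
from h import *
chk('t17')"
```

```text
36.0333 [448.1 151.6  49.2] [ 180.     0.  -178.2] 11.1 [ 0.3  1.4 -3.2] [-0.16 -0.06 -0.02]
```

View pics/t17c.png

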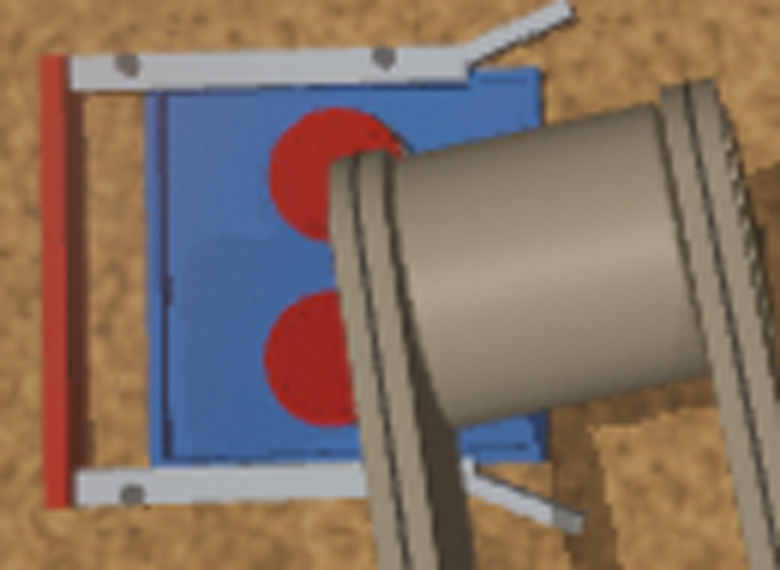

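Request:
drive_tool --moves '[[[-0.1,3,0],0],[[-0.2,8,0],0],[[-0.4,13,0],0],[[-0.5,18,0],0],[[-0.6,21,0],0],[[-0.7,23,0],0],[[-0.7,24,0],0],[[-0.7,24,0],0]]'

```text
time: 36.7
tool_pos: [447.4, 174.7, 49.2]
tcp_rot: [180.0, -0.0, -178.2]
ft_force: [0.1, -0.4, -3.6]
finger_gap: 11.5
```

Request:
drive_tool --moves '[[[0,1,0],0],[[0,2,0],0],[[0,3,0],0],[[-0.1,4,0],0],[[-0.1,5,0],0],[[-0.1,5,0],0],[[-0.1,5,0],0],[[-0.1,5,0],0]]'

```text
time: 37.37
tool_pos: [447.4, 179.5, 49.2]
tcp_rot: [180.0, 0.0, -178.2]
ft_force: [-0.9, 1.4, -3.2]
finger_gap: 11.6
```

Request:
drive_tool --moves '[[[0,0.5,0],0],[[0,1,0],0],[[0,1.5,0],0],[[0,2,0],0],[[0,2.5,0],0],[[0,3,0],0],[[0,3,0],0],[[0,3,0],0]]'

```text
time: 38.03
tool_pos: [447.6, 181.6, 49.3]
tcp_rot: [-179.9, 0.0, -178.2]
ft_force: [1.9, -6.0, -3.0]
finger_gap: 11.4
```

```bash
python3 -c "
from h import *
chk('t18')"
```

```text
38.0833 [447.7 181.6  49.3] [-179.9    0.  -178.2] 11.5 [ 0.7 -5.2 -1.9] [-1.02 -0.17  0.08]
```

View pics/t18c.png

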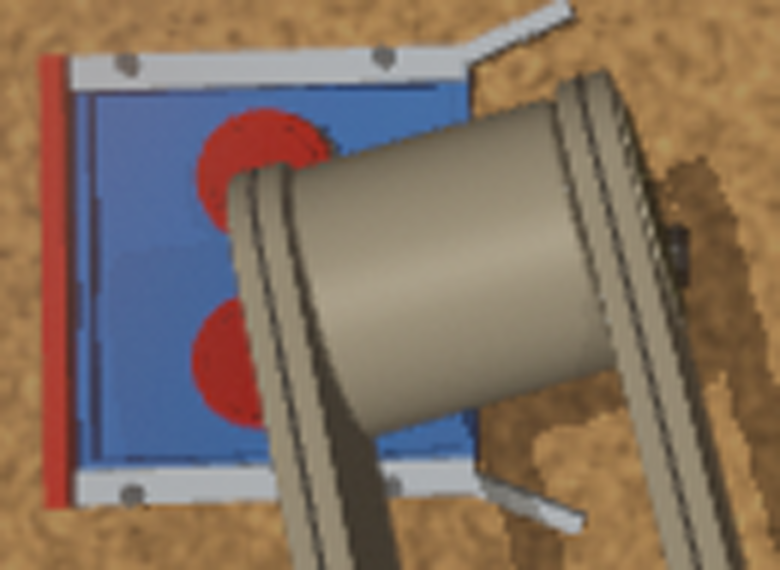

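It stopped at y=181.6 with 6 N. I'll press a bit more to seat it squarely.

Request:
drive_tool --moves '[[[0,0.7,0],0],[[0,1.4,0],0],[[0,2,0],0],[[0,2.7,0],0],[[0,3.5,0],0],[[0,4,0],0],[[0,4,0],0],[[0,4,0],0]]'

```text
time: 38.75
tool_pos: [447.6, 181.8, 49.2]
tcp_rot: [-179.5, -0.1, -178.2]
ft_force: [-0.6, -29.7, 6.3]
finger_gap: 11.4
```

Request:
drive_tool --moves '[[[0,-2,0],0],[[0,-4,0],0],[[0,-5,0],0],[[0,-5,0],0],[[0,-5,0],0],[[0,-5,0],0],[[0,-5,0],0],[[0,-5,0],0]]'

```text
time: 39.42
tool_pos: [447.4, 181.4, 49.2]
tcp_rot: [-180.0, 0.0, -178.2]
ft_force: [0.4, -1.4, -2.7]
finger_gap: 11.7
```

Request:
drive_tool --moves '[[[0,0,0],0],[[0,0,0],0],[[0,0,0],0],[[0,0,0],0],[[0,0,0],0],[[0,0,0],0],[[0,0,0],0],[[0,0,0],0]]' --fingers 34

```text
time: 40.08
tool_pos: [447.4, 181.4, 49.2]
tcp_rot: [180.0, 0.0, -178.2]
ft_force: [0.0, 0.1, 0.3]
finger_gap: 34.2
```

Request:
drive_tool --moves '[[[0,0,5],0],[[0,0,15],0],[[0,0,35],0],[[0,0,65],0],[[0,0,100],0],[[0,0,135],0],[[0,0,165],0],[[0,0,180],0]]'

```text
time: 40.75
tool_pos: [449.0, 181.8, 235.3]
tcp_rot: [179.9, 0.4, -178.2]
ft_force: [0.6, 0.4, 0.1]
finger_gap: 34.3
```

Request:
drive_tool --moves '[[[0,-15,0],0],[[0,-45,0],0],[[0,-80,0],0],[[0,-115,0],0],[[0,-150,0],0],[[0,-185,0],0],[[0,-210,0],0],[[0,-220,0],0]]'

```text
time: 41.42
tool_pos: [447.3, -41.7, 230.4]
tcp_rot: [-179.9, 0.1, -178.4]
ft_force: [1.3, 0.4, 0.8]
finger_gap: 34.0
```

Request:
drive_tool --moves '[[[0,-20,0],0],[[0,-50,0],0],[[0,-85,0],0],[[0,-120,0],0],[[0,-150,0],0],[[0,-170,0],0],[[0,-180,0],0],[[0,-180,0],0]]'

```text
time: 42.08
tool_pos: [447.4, -219.8, 229.6]
tcp_rot: [-180.0, 0.0, -178.3]
ft_force: [-0.2, 1.2, -0.4]
finger_gap: 33.9
```

```bash
python3 -c "
from h import *
chk('t19');snap('scene','s19')
im=ld('t19')['p']; cv2.imwrite('pics/t19d.png',cv2.resize(im[160:350,160:360,::-1],None,fx=4,fy=4,interpolation=cv2.INTER_CUBIC)[:600])
cv2.imwrite('pics/t19d.png',cv2.resize(im[160:345,160:360,::-1],None,fx=3.2,fy=3.2,interpolation=cv2.INTER_CUBIC))"
```

```text
42.1333 [ 447.5 -218.5  229.5] [ 180.     0.  -178.3] 33.4 [ 0.7  0.7 -1. ] [-0.01 -0.01  0.  ]
```

View pics/t19d.png

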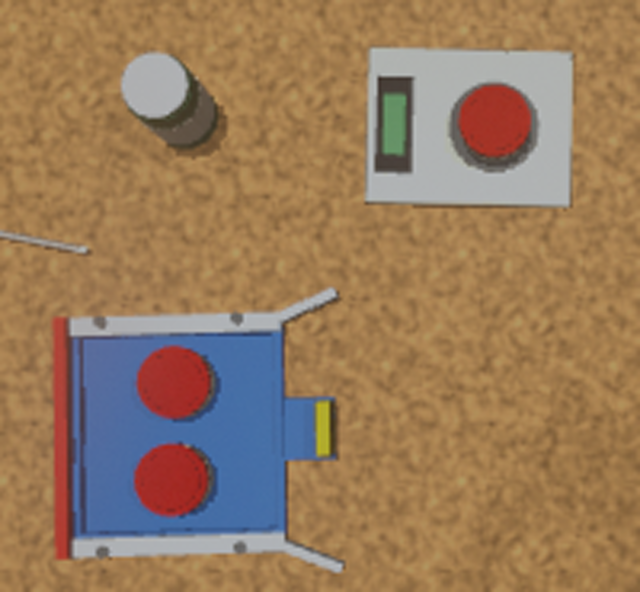

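View pics/s19.png

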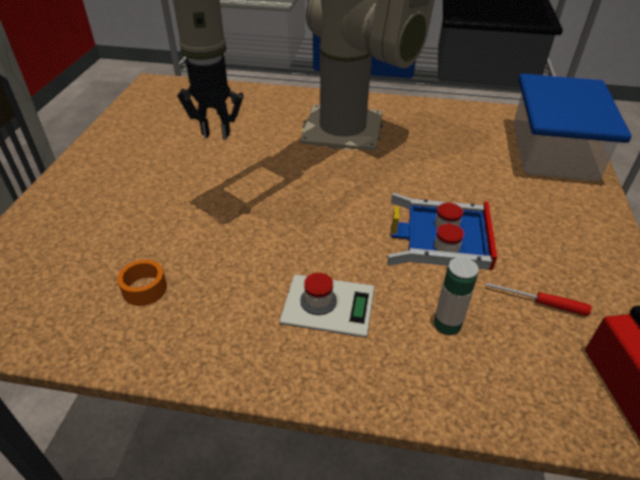

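View pics/t19.png

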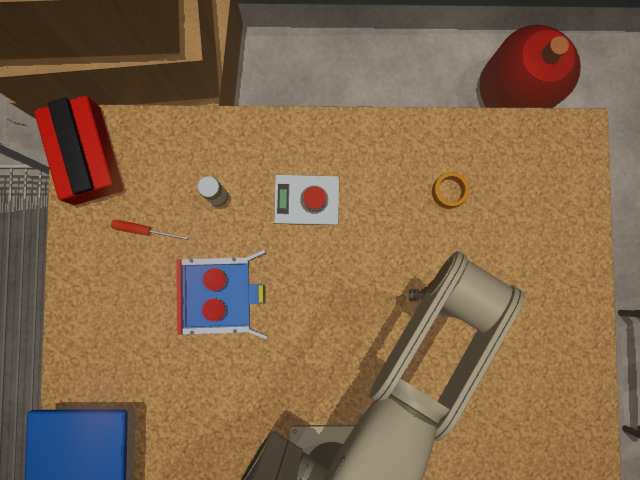

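All looks right. The tray's rear edge is level with the runner ends at crop x≈284, as a 170 mm tray against the stop must be. The tins are upright and the bystanders haven't moved.

```bash
python3 -c "
from h import *
print(r.hand_in())"
```

```text
the job is handed in; nothing more can be done
None
```

The job is done and handed in at about 42 s of the 210 s; the hand-in gave no verdict.

- **Tins:** Three tins were on the bench. Lifted, two weighed about 0.7 and 0.9 N (empty) and one about 3.3 N (loaded). Both empties stand upright in the blue tray.
- **Scale:** The loaded tin stands upright on the pan, about 2 mm from its centre, with a 9 mm margin. The pan's edge shows all round it.
- **Tray:** After the tins were placed, I slid the tray in under both lips until it stopped against the red stop, then pressed it home with about 30 N. Its rear edge is level with the runner ends, as it should be when fully home.
- **Bystanders:** The spray can, tape roll and screwdriver look unmoved in the last pictures. The gripper was well clear of everything at the end.

Two things did not go perfectly:

- **Hard landing:** One empty tin landed in the tray with 39 N read at the wrist. It was carried by the tin, not the gripper body.
- **Tray release:** Measured at the gripper, the tray may have eased back up to 0.4 mm when I let go.

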